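# Third hand at the long-arm stapler

### The arm

A 7-joint arm with a two-finger parallel gripper is mounted at the origin on the work surface. World frame = base frame: x ahead of the robot, y to its left, z up, the work surface at z = 0. Lengths are in mm, angles in degrees, forces in N, time in s.
With the tool pointing down it reaches from about 400 to 900 mm from the base axis. Payload 5.5 kg.
Tool frame: the origin (TCP) lies midway between the tips of the shut fingers; the grasp point (between the pads) lies robot.pinch_z behind it (robot.pinch_z is the distance from the TCP to the grasp point, in mm); z points along the fingers, y is the direction in which the jaws open and shut (so a half turn about z gives the same grasp; the last joint's range is limited). The gripper opens to 85 mm and grips with 20 to 120 N. Pads are 22 mm wide; open, the fingers measure 114 mm over their backs; the gripper's body (76 mm by 85 mm) begins 54 mm behind the grasp point. The pads swing forward as they close: fully open they stand 13 mm farther back than shut.
Start: joints at [-56.081, 28.699, -24.465, 88.831, 12.651, 65.22, -12.049], TCP at [209.852, 615.192, 231.31] pointing down, gripper open.
Joint ranges: [-164.97, 164.97], [-17.58, 116.51], [-87.97, 89.64], [11.32, 138.91], [-80.73, 260.73], [10.89, 115.49], [-147.41, 147.41]. Speed limits (degrees/s): [147.25, 147.25, 180, 180, 180, 180, 180].

### API

Orientations are given as a 3x3 rotation matrix whose columns are the frame's x, y, z axes.
In Python, from bench import robot gives the robot as it stands.
- The arm moves only by the tool drive_tool, never from a script. Its argument "plan" is a list of rows, each an object with "rotation": the turn, a rotation vector about the world's x, y, z in rad, a list of three; "delta_pos": the shift along the world's x, y, z in mm, a list of three; "fingers": the finger opening in mm, from 0 to 85.4. A call has 1 to 20 rows; each row shifts and turns the pose as measured when the row begins; what a row does not reach is not made up. A row lasts 1/12 s, in which the tool goes at most 41.7 mm and 7.16 degrees, less where a joint would pass 70% of its speed; a pose out of reach is approached as far as the arm can. A call with a gripper value outside its range is refused whole. The fingers move at their own pace and stop on an object; "newtons" is the grip in N (left out, the last holds). Time passes only in rows, so rows that do not move let the fingers close. It gives the time, the measured TCP pose, the force and the opening at its end, in the units of the state.
- robot.state(): the state, without advancing time (a new reading comes with each control period).
- robot.get_image(name): name is "scene" or "side" or "wrist"; returns the picture (480x640x3 uint8, blue, green, red); there is no depth.
- robot.calibration(name): a dict with "fx", "fy", "cx", "cy" (pixels), "rvec" (rotation vector, rad) and "tvec" (3), from world to camera coordinates, as OpenCV has them. Camera axes: x right, y down, z forward; pixel columns grow to the right and rows downward; lengths in mm; the calibration is good to about 2 mm. A picture is of the moment at which its call begins: read the wrist's pose just before it. calibration takes no time and is no camera call; for the wrist camera it gives the pose at the moment of the call.
- robot.job_done(): hands the job in, once; it reports no verdict.
The state is a dict: "clock": time; "qpos": joint angles; "joint_vel": joint speeds; "tau": joint torques, N m; "ee_pos": TCP position; "eef_rot": TCP orientation; "wrist_force": force on the tool from outside, world axes, zero at the start; "ft_torque": the same for the moment, N m; "gripper_width": finger opening in mm.
Only numpy, scipy, OpenCV 4.12 (cv2) and the standard library are available. Lean on these libraries where they do the work, as an engineer would, in place of code of your own. Each camera call takes 0.05 s, during which the arm holds its last target. There are 200 camera calls.

### The job

I am going to put a new staple through the bound end of the narrow receipt pad. Raise the stapler's arm to about 45 degrees and leave it standing there; then pick up the pad, put its cloth-taped end, label side up, into the stapler's throat, centred and flat on the base and square against the two ears of the depth stop, and keep pressing it against the stop with a steady push of about 10 newtons. Finish while still holding and pressing the pad, held level so that I can staple it, without shifting the stop or disturbing the other things on the desk.

Things in the scene. Friction and masses are not known exactly. Their poses are not given: they have to be found in the camera images.
- stapler: long-arm desk stapler, grey cast base 74 mm wide at the front, standing firmly on its rubber feet (it does not move). Origin on the desk under the anvil (the staple point); x points into the throat, from the open front towards the hinge, y across, z up. The base reaches from x = -34 mm to x = +260 mm; its flat top, on which the pad lies, is 14 mm above the desk.
- press_arm (a joint): angle of the stapler's arm (magazine, head and handle in one) about the hinge pin, in rad: 0 = lying flat on the base, growing as the front is lifted, up to 1.5; 45 degrees = 0.785. The pin lies along the stapler's y, 190 mm behind the anvil, 48 mm above the desk. A stiff hinge: it stays wherever it is left, and lifting it at the handle takes about 7 N.
- handle_grip (a point): middle of the black handle at the front end of the arm: a bar 36 mm wide (across, along the stapler's y), 18 mm thick, 115 mm long along the arm, of which 45 mm lie in front of this point and 70 mm behind it; only the narrower arm (30 mm or less across) lies below. With the arm at 0 it is right above the anvil, 67 mm above the desk; its axes turn with the arm.
- stop: depth stop on the stapler's base: two upright steel ears, one either side of the arm, each 21 mm wide and 27 mm high with a 30 mm gap between them, facing the throat's opening (-x). Origin midway between the ears on the base's top, in the plane of their front faces; axes as the stapler's. Clamped by thumb screws 8 to 28 mm behind the anvil: it gives way only to a push of over about 45 N.
- stop_face (a point): the same point: midway between the ears, on the base's top, in the plane of the faces that the pad is pressed against; axes as the stapler's.
- pad: receipt pad with plain card covers and a paper label, 150 mm long (x), 54 mm wide (y), 14 mm thick, about 0.1 kg, lying flat on the desk label up. Origin at the centre of its underside; +x points to its bound end, which is wrapped in dark cloth tape for the last 22 mm. In the stapler only the bound end rests on the base; the rest stands out in front over the desk and tips down if not held; weight on the base makes it rub, which takes up part of the push.
- pad_bound (a point): middle of the lower edge of the pad's cloth-taped end, 75 mm from its centre.
- notebook: dark notebook, 105 x 148 x 16 mm (x, y, z), the only other small book; leave alone
- staples: cardboard box of staples, 95 x 55 x 32 mm, beside the stapler; leave alone
- remover: small black staple remover, 50 x 20 x 28 mm, on the other side of the stapler; leave alone
- tape: roll of clear tape lying flat, 116 mm across, 48 mm high; leave alone
- phone: black telephone, 155 x 74 x 9 mm, lying flat; leave alone
- stamp: round rubber stamp standing on its foot, 40 mm across, 62 mm high, with a turned wooden grip; leave alone
Things that resemble listed ones, but are neither listed nor needed, are in the scene too. Leave any pink look-alike of the pad alone.

How it is judged:
By the outcome, as a careful person would: the job done as asked, in the order asked, and still so for the second after the job is handed in, while the arm keeps its last pose, push and grip.
It also fails if it takes over 58 s, if anything falls off the work surface, if the arm or the gripper's body presses on something with over 40 N, if the wrist force passes 120 N, or if a joint passes its speed limit or range.

## Working session

There is one attempt and no reset: what is moved stays moved. The work goes in short steps, Python scripts to look and compute and a tool call to move; the robot and the scene stay as the last step left them, time stands still between calls to the robot, and variables do not carry over. Pictures are saved under pics/ and viewed, about 8 in all and at most 12, crops included, and the job is handed in when it is done.

Besides the shell and the picture viewer there is one more tool, called after "Emit:" in YAML: its name, and indented under it one key for each argument. drive_tool: Moves the arm, as the interface text tells. Its arguments: {"type":"object","properties":{"plan":{"type":"array","items":{"type":"object","properties":{"rotation":{"type":"array","items":{"type":"number"}},"delta_pos":{"type":"array","items":{"type":"number"}},"fingers":{"type":"number"}}}},"newtons":{"type":"number"}},"required":["plan"]}

```bash
mkdir -p pics; ls; cat > h.py <<'E'
import numpy as np, cv2
from bench import robot
def cal(n):
    c=robot.calibration(n); K=np.array([[c['fx'],0,c['cx']],[0,c['fy'],c['cy']],[0,0,1.]])
    return K,np.array(c['rvec'],float).ravel(),np.array(c['tvec'],float).ravel()
def ray(C,px,z):
    K,r,t=C; R=cv2.Rodrigues(r)[0]; o=-R.T@t
    px=np.atleast_2d(np.array(px,float)); d=(np.linalg.inv(K)@np.c_[px,np.ones(len(px))].T).T@R
    return o+d*((z-o[2])/d[:,2])[:,None]
def proj(C,P): return cv2.projectPoints(np.atleast_2d(np.array(P,float)),C[1],C[2],C[0],None)[0].reshape(-1,2)
def st():
    s=robot.state(); np.set_printoptions(precision=3,suppress=True)
    print(s['clock'],'p',np.array(s['ee_pos']),'F',np.array(s['wrist_force']),'w',s['gripper_width']); print(np.array(s['eef_rot']),np.array(s['qpos'])); return s
E
python3 - <<'E'
from h import *
s=st(); print(robot.pinch_z)
import pickle
d={}
for n in('scene','side','wrist'):
    d[n]=cal(n); im=robot.get_image(n); cv2.imwrite(f'pics/a_{n}.png',im)
    R=cv2.Rodrigues(d[n][1])[0]; print(n,-R.T@d[n][2],R[2],d[n][0][0,0])
pickle.dump(d,open('a.pkl','wb'))
E
```

```text
pics
0.0 p [209.702 614.514 230.255] F [-0.446 -0.152  0.549] w 85.44562492672719
[[-0.946  0.323 -0.001]
 [ 0.323  0.946 -0.002]
 [ 0.    -0.002 -1.   ]] [-56.081  28.754 -24.454  88.892  12.651  65.219 -12.05 ]
18.700000000000003
scene [1009.538 -371.158  803.982] [-0.529  0.372 -0.763] 472.47022026563064
side [ 211.159 -591.664  832.742] [ 0.263  0.579 -0.771] 477.13798326728016
wrist [145.913 637.013 371.699] [ 0.25  -0.087 -0.964] 365.9495040496968
```

View pics/a_scene.png

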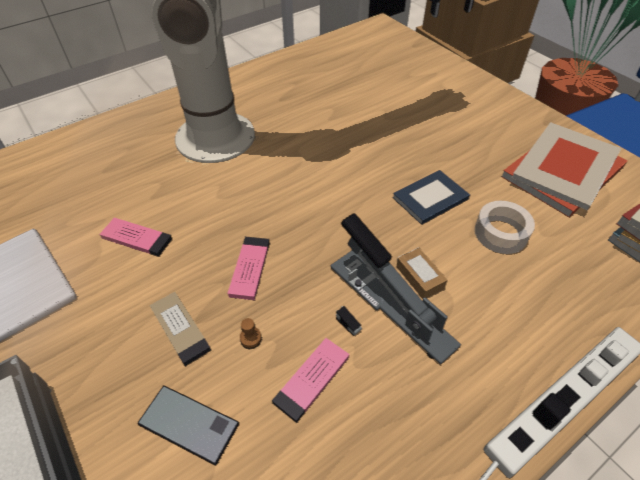

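View pics/a_side.png

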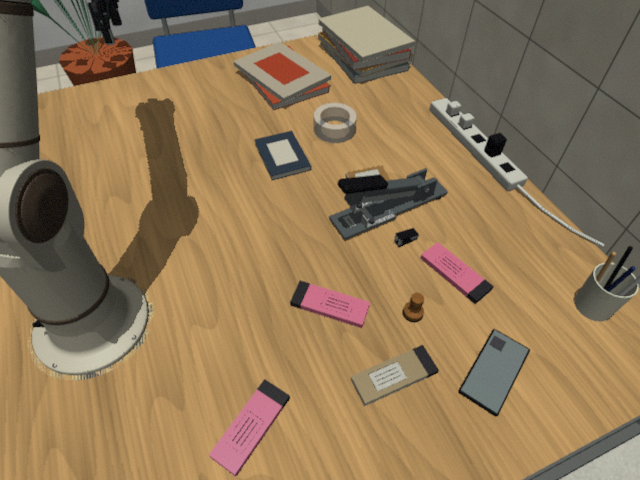

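The kraft pad, label up with dark tape, is at scene (180,328) / side (395,375). The stapler is at scene (395,300) / side (390,205), and its arm is slightly raised. I'll enlarge both next.

```bash
python3 - <<'E'
from h import *
a=cv2.imread('pics/a_scene.png');b=cv2.imread('pics/a_side.png')
def c(im,x,y,w,h,W,H): return cv2.resize(im[y:y+h,x:x+w],(W,H),interpolation=cv2.INTER_CUBIC)
top=np.hstack([c(a,325,205,140,160,350,400),c(b,320,150,140,125,448,400)])
bot=np.hstack([c(a,140,285,80,80,200,200),c(b,340,335,110,80,275,200),np.zeros((200,323,3),np.uint8)])
cv2.imwrite('pics/b.png',np.vstack([top,bot]))
E
```

```text
(no output)
```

View pics/b.png

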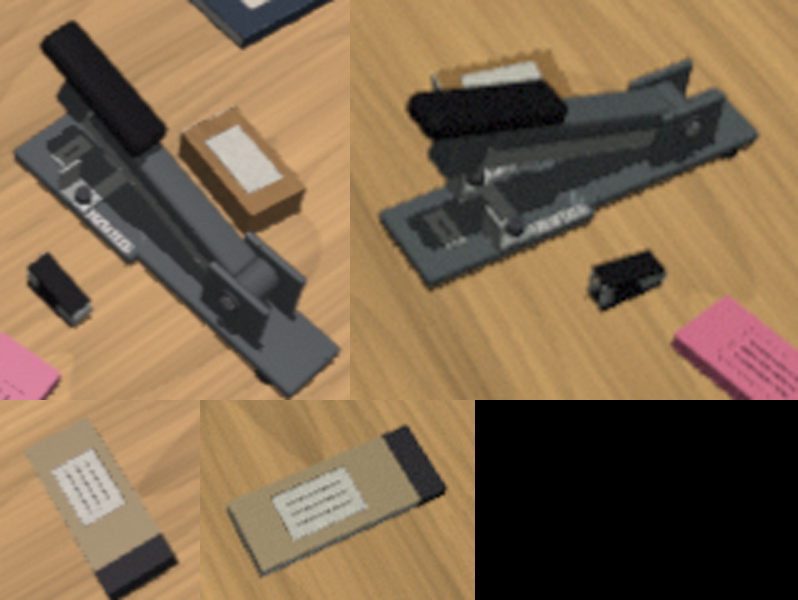

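```bash
python3 - <<'E'
from h import *
import pickle
np.set_printoptions(precision=1,suppress=True)
d=pickle.load(open('a.pkl','rb'))
print('base scene',ray(d['scene'],[(331,267),(461,345.8),(440,361)],14)[:,:2].tolist())
print('base side FL,FR,B',ray(d['side'],[(329.4,217.2),(345,236.9),(447.2,191.2)],14)[:,:2].tolist())
P=ray(d['scene'],[(150,305),(177.2,293),(210.8,349),(184,362)],14)[:,:2]
Q=ray(d['side'],[(352,378.2),(364.8,403),(438,368),(422,345.8)],14)[:,:2]
print(P,Q)
for p in(P,Q): print([np.linalg.norm(p[i]-p[(i+1)%4]) for i in range(4)],p.mean(0), 'x-dir',np.degrees(np.arctan2(*(p[2:].mean(0)-p[:2].mean(0))[::-1])))
E
```

```text
base scene [[545.0096031040873, -12.243206737467347], [828.189917326981, 73.31105138355764], [827.0683194576184, 20.865230136310913]]
base side FL,FR,B [[533.2365980541779, 55.4624932359302], [540.8075794883011, -10.897991825343752], [828.6088332170309, 19.646984628698647]]
[[ 411.3 -354.4]
 [ 416.7 -299.2]
 [ 565.6 -301.2]
 [ 560.3 -352. ]] [[ 411.4 -307.5]
 [ 412.  -356. ]
 [ 562.7 -352.3]
 [ 559.1 -303.3]]
[np.float64(55.429595963945154), np.float64(148.92478489721796), np.float64(51.0867039251478), np.float64(149.00569388233677)] [ 488.5 -326.7] x-dir 0.06654791510447482
[np.float64(48.456261428502934), np.float64(150.6868821863597), np.float64(49.10593711578775), np.float64(147.75097606755014)] [ 486.3 -329.8] x-dir 1.506712939136622
```

```bash
cat > fit.py <<'E'
from h import *
def handle(x,y,yaw,th):
    """box corners & grip point in world"""
    c,s=np.cos(th),np.sin(th); a=np.array([-c,0,s]); n=np.array([s,0,c]); h=np.array([190,0,48.])
    g=h+190*a+19*n
    B=np.array([g+a*u+np.array([0,v,0])+n*w for u in(45,-70) for v in(-18,18) for w in(-9,9)]+[g])
    R=np.array([[np.cos(yaw),-np.sin(yaw),0],[np.sin(yaw),np.cos(yaw),0],[0,0,1]])
    return B@R.T+[x,y,0],R
E
python3 - <<'E'
from fit import *
import pickle
from scipy.optimize import minimize
np.set_printoptions(precision=2,suppress=True)
d=pickle.load(open('a.pkl','rb'))
roi={'scene':(335,205,60,65),'side':(330,165,65,35)}; M={};I={}
for n,(x,y,w,h) in roi.items():
    im=cv2.imread(f'pics/a_{n}.png'); I[n]=im; g=im.max(2); m=np.zeros(g.shape,np.uint8); m[y:y+h,x:x+w]=(g[y:y+h,x:x+w]<38)
    k,l,s,_=cv2.connectedComponentsWithStats(m); b=1+np.argmax(s[1:,4]); M[n]=(l==b).astype(np.uint8); print(n,s[b])
def cost(p,full=False):
    x,y,yaw,th=p[0],p[1],np.radians(p[2]),np.radians(p[3]); B,R=handle(x,y,yaw,th); c=0;o=[]
    for n in M:
        h=cv2.convexHull((proj(d[n],B[:8])*16).astype(np.int32)); m=np.zeros(M[n].shape,np.uint8); cv2.fillConvexPoly(m,h,1,shift=4)
        i=(m&M[n]).sum()/(m|M[n]).sum(); c+=1-i; o.append(i)
    f=np.array([[-34,-37,14],[-34,37,14.]])@R.T+[x,y,0]
    e=np.r_[proj(d['scene'],f[:1])-[331,267],proj(d['side'],f)-[[345,236.9],[329.4,217.2]]]
    c+=0.02*np.abs(e).sum(); return (c,o,e,B[8]) if full else c
r=min((minimize(cost,[574,25,yw,t],method='Nelder-Mead',options=dict(initial_simplex=np.array([[574,25,yw,t],[584,25,yw,t],[574,32,yw,t],[574,25,yw+3,t],[574,25,yw,t+5]]),maxiter=800)) for t in(10,16,22) for yw in(3,6)),key=lambda r:r.fun)
print(r.x,cost(r.x,True))
E
```

```text
scene [ 342  215   49   53 1041]
side [339 175  49  22 686]
[573.73  28.21   6.28  16.39] (np.float64(0.5780145367161972), [np.float64(0.763235294117647), np.float64(0.7445175438596491)], array([[-0.31, -0.31],
       [ 1.57,  0.01],
       [-0.  , -2.09]]), array([586.73,  29.64, 119.83]))
```

Emit:
drive_tool:
  plan:
    - {"delta_pos": [18.8, -34.7, 1.8], "rotation": [0, 0, 0.025], "fingers": 85}
    - {"delta_pos": [18.8, -34.7, 1.8], "rotation": [0, 0, 0.025], "fingers": 85}
    - {"delta_pos": [18.8, -34.7, 1.8], "rotation": [0, 0, 0.025], "fingers": 85}
    - {"delta_pos": [18.8, -34.7, 1.8], "rotation": [0, 0, 0.025], "fingers": 85}
    - {"delta_pos": [18.8, -34.7, 1.8], "rotation": [0, 0, 0.025], "fingers": 85}
    - {"delta_pos": [18.8, -34.7, 1.8], "rotation": [0, 0, 0.025], "fingers": 85}
    - {"delta_pos": [18.8, -34.7, 1.8], "rotation": [0, 0, 0.025], "fingers": 85}
    - {"delta_pos": [18.8, -34.7, 1.8], "rotation": [0, 0, 0.025], "fingers": 85}
    - {"delta_pos": [18.8, -34.7, 1.8], "rotation": [0, 0, 0.025], "fingers": 85}
    - {"delta_pos": [18.8, -34.7, 1.8], "rotation": [0, 0, 0.025], "fingers": 85}
    - {"delta_pos": [18.8, -34.7, 1.8], "rotation": [0, 0, 0.025], "fingers": 85}
    - {"delta_pos": [18.8, -34.7, 1.8], "rotation": [0, 0, 0.025], "fingers": 85}
    - {"delta_pos": [18.8, -34.7, 1.8], "rotation": [0, 0, 0.025], "fingers": 85}
    - {"delta_pos": [18.8, -34.7, 1.8], "rotation": [0, 0, 0.025], "fingers": 85}
    - {"delta_pos": [18.8, -34.7, 1.8], "rotation": [0, 0, 0.025], "fingers": 85}
    - {"delta_pos": [18.8, -34.7, 1.8], "rotation": [0, 0, 0.025], "fingers": 85}
    - {"delta_pos": [18.8, -34.7, 1.8], "rotation": [0, 0, 0.025], "fingers": 85}

```text
clock: 1.57
ee_pos: [524.8, 1.6, 258.6]
eef_rot: [[-0.991, -0.136, -0.008], [-0.136, 0.991, -0.004], [0.009, -0.003, -1.0]]
wrist_force: [1.2, 1.0, 0.0]
gripper_width: 84.9
```

```bash
python3 - <<'E'
from fit import *
import pickle
s=st(); C=cal('wrist'); im=robot.get_image('wrist'); cv2.imwrite('pics/w1.png',im); pickle.dump(C,open('w1.pkl','wb'))
B,R=handle(573.7,28.2,np.radians(5.5),np.radians(16.4))
for q in proj(C,B[:8]): cv2.circle(im,(int(q[0]),int(q[1])),3,(0,0,255),1)
cv2.imwrite('pics/w1o.png',im)
E
```

```text
1.5667 p [524.831   1.643 258.613] F [1.194 1.01  0.04 ] w 84.86177206139877
[[-0.991 -0.136 -0.008]
 [-0.136  0.991 -0.004]
 [ 0.009 -0.003 -1.   ]] [  3.382  13.028  -7.729 105.113   2.208  62.471  92.649]
```

View pics/w1o.png

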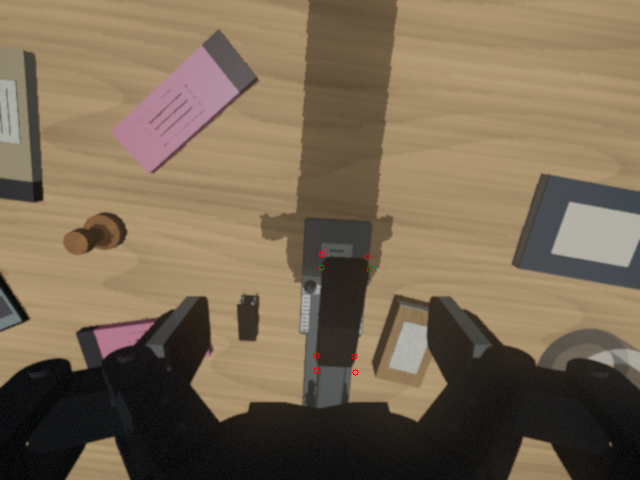

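The wrist view at (345,310) shows the handle; my model's projected corners match its outline to about 2 px. The base's front corners are at (305,219) and (371,222). The pink pads, remover and staples box are clear of it.

```bash
python3 - <<'E'
from fit import *
import pickle
from scipy.optimize import least_squares
np.set_printoptions(precision=2,suppress=True)
C=pickle.load(open('w1.pkl','rb'))
f=ray(C,[(305,219),(371,221.5)],14); print(f,np.linalg.norm(f[0]-f[1]),np.degrees(np.arctan2(f[1,1]-f[0,1],f[1,0]-f[0,0]))-90, f.mean(0))
im=cv2.imread('pics/w1.png').max(2)
m=np.zeros_like(im); m[252:372,310:375]=im[252:372,310:375]<32
for r in(262,275,290,305,320,335,350,362): c=np.where(m[r])[0]; print(r,c.min(),c.max(),end=' | ')
for p in((573.7,28.2,5.5,16.4),(573.7,28.2,5.5,20),(573.7,28.2,4.5,16.4)):
    B,R=handle(*p[:2],*np.radians(p[2:])); print(p,B[8]); print(proj(C,B[:8]).round(1).tolist())
E
```

```text
[[539.29 -11.05  14.  ]
 [532.21  59.74  14.  ]] 71.14037684815457 5.711692955689713 [535.75  24.34  14.  ]Traceback (most recent call last):
  File "<stdin>", line 9, in <module>
    return umr_minimum(a, axis, None, out, keepdims, initial, where)
ValueError: zero-size array to reduction operation minimum which has no identity
```

Emit:
drive_tool:
  plan:
    - {"delta_pos": [12.4, 6.6, -22.4], "rotation": [0.005, -0.052, -0.009], "fingers": 85}
    - {"delta_pos": [12.4, 6.6, -22.4], "rotation": [0.005, -0.052, -0.009], "fingers": 85}
    - {"delta_pos": [12.4, 6.6, -22.4], "rotation": [0.005, -0.052, -0.009], "fingers": 85}
    - {"delta_pos": [12.4, 6.6, -22.4], "rotation": [0.005, -0.052, -0.009], "fingers": 85}
    - {"delta_pos": [0, 0, 0], "rotation": [0, 0, 0], "fingers": 85}

```text
clock: 2.03
ee_pos: [582.8, 10.1, 167.6]
eef_rot: [[-0.974, -0.071, 0.215], [-0.072, 0.997, 0.004], [-0.215, -0.012, -0.977]]
wrist_force: [-1.2, -0.5, -0.6]
gripper_width: 85.0
```

Emit:
drive_tool:
  plan:
    - {"delta_pos": [-4, 9.5, 0], "rotation": [0, 0, 0.014], "fingers": 85}
    - {"delta_pos": [-4, 9.5, 0], "rotation": [0, 0, 0.014], "fingers": 85}
    - {"delta_pos": [0, 0, 0], "fingers": 85}

```text
invalid input at $.plan[2]: expected keys rotation, delta_pos, fingers
```

Emit:
drive_tool:
  plan:
    - {"delta_pos": [-4, 9.5, 0], "rotation": [0, 0, 0.014], "fingers": 85}
    - {"delta_pos": [-4, 9.5, 0], "rotation": [0, 0, 0.014], "fingers": 85}
    - {"delta_pos": [0, 0, 0], "rotation": [0, 0, 0], "fingers": 85}

```text
clock: 2.28
ee_pos: [572.5, 30.6, 168.0]
eef_rot: [[-0.973, -0.102, 0.209], [-0.103, 0.995, 0.01], [-0.209, -0.012, -0.978]]
wrist_force: [0.9, -0.6, -0.1]
gripper_width: 84.6
```

Emit:
drive_tool:
  plan:
    - {"delta_pos": [4, -0.3, -17], "rotation": [0, 0, 0], "fingers": 85}
    - {"delta_pos": [4, -0.3, -17], "rotation": [0, 0, 0], "fingers": 85}
    - {"delta_pos": [4, -0.3, -17], "rotation": [0, 0, 0], "fingers": 85}
    - {"delta_pos": [4, -0.3, -15], "rotation": [0, 0, 0], "fingers": 85}
    - {"delta_pos": [0, 0, 0], "rotation": [0, 0, 0], "fingers": 60}
    - {"delta_pos": [0, 0, 0], "rotation": [0, 0, 0], "fingers": 45}

```text
clock: 2.78
ee_pos: [595.2, 33.7, 111.5]
eef_rot: [[-0.969, -0.11, 0.222], [-0.11, 0.994, 0.012], [-0.222, -0.013, -0.975]]
wrist_force: [-0.1, 0.2, -0.9]
gripper_width: 63.4
```

```bash
python3 - <<'E'
from h import *
st(); a=robot.get_image('scene');b=robot.get_image('side');w=robot.get_image('wrist')
def c(im,x,y,w,h,W,H): return cv2.resize(im[y:y+h,x:x+w],(W,H),interpolation=cv2.INTER_CUBIC)
cv2.imwrite('pics/c.png',np.hstack([c(a,310,150,170,225,400,530),c(b,290,90,170,225,400,530)]));cv2.imwrite('pics/c_w.png',w)
E
```

```text
2.7833 p [595.216  33.691 111.483] F [-0.113  0.153 -0.912] w 63.412972208209226
[[-0.969 -0.11   0.222]
 [-0.11   0.994  0.012]
 [-0.222 -0.013 -0.975]] [ -0.706  23.496  -6.672 114.402   6.937  29.591  84.194]
```

View pics/c.png

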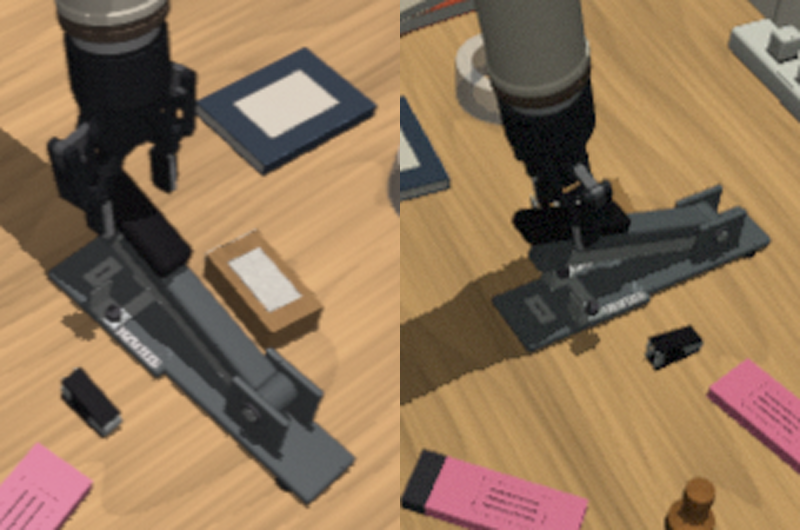

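The fingers straddle the handle, centred and clear of the staples box and base. I'll go down 8 mm more and close.

Emit:
drive_tool:
  plan:
    - {"delta_pos": [-4, -3.5, -8], "rotation": [0, 0, 0], "fingers": 60}
    - {"delta_pos": [0, 0, 0], "rotation": [0, 0, 0], "fingers": 20}
    - {"delta_pos": [0, 0, 0], "rotation": [0, 0, 0], "fingers": 20}
    - {"delta_pos": [0, 0, 0], "rotation": [0, 0, 0], "fingers": 20}
    - {"delta_pos": [0, 0, 0], "rotation": [0, 0, 0], "fingers": 20}
    - {"delta_pos": [0, 0, 0], "rotation": [0, 0, 0], "fingers": 20}
  newtons: 60

```text
clock: 3.43
ee_pos: [592.3, 28.7, 106.3]
eef_rot: [[-0.968, -0.106, 0.228], [-0.106, 0.994, 0.012], [-0.228, -0.013, -0.974]]
wrist_force: [0.3, 0.8, -2.8]
gripper_width: 35.6
```

Emit:
drive_tool:
  plan:
    - {"delta_pos": [4.0, 0.4, 10.5], "rotation": [-0.0062, 0.0621, 0], "fingers": 20}
    - {"delta_pos": [4.6, 0.5, 10.2], "rotation": [-0.0062, 0.0621, 0], "fingers": 20}
    - {"delta_pos": [5.2, 0.5, 9.9], "rotation": [-0.0062, 0.0621, 0], "fingers": 20}
    - {"delta_pos": [5.8, 0.6, 9.6], "rotation": [-0.0062, 0.0621, 0], "fingers": 20}
    - {"delta_pos": [0, 0, 0], "rotation": [0, 0, 0], "fingers": 20}

```text
clock: 3.85
ee_pos: [611.8, 30.2, 146.6]
eef_rot: [[-0.995, -0.099, -0.029], [-0.098, 0.995, -0.011], [0.03, -0.008, -1.0]]
wrist_force: [-4.9, 0.3, 6.9]
gripper_width: 35.3
```

Emit:
drive_tool:
  plan:
    - {"delta_pos": [6.4, 0.6, 9.2], "rotation": [-0.0062, 0.0621, 0], "fingers": 20}
    - {"delta_pos": [7, 0.7, 8.7], "rotation": [-0.0062, 0.0621, 0], "fingers": 20}
    - {"delta_pos": [7.5, 0.7, 8.3], "rotation": [-0.0062, 0.0621, 0], "fingers": 20}
    - {"delta_pos": [7.5, 0.7, 7.5], "rotation": [-0.0062, 0.0621, 0], "fingers": 20}
    - {"delta_pos": [0, 0, 0], "rotation": [0, 0, 0], "fingers": 20}

```text
clock: 4.27
ee_pos: [637.2, 32.1, 177.8]
eef_rot: [[-0.953, -0.098, -0.288], [-0.092, 0.995, -0.036], [0.29, -0.008, -0.957]]
wrist_force: [-4.4, -0.6, 8.6]
gripper_width: 35.3
```

```bash
python3 - <<'E'
from fit import *
import pickle
d=pickle.load(open('a.pkl','rb'))
st(); o=[]
for n,(x,y,w,h) in {'scene':(310,130,170,225),'side':(290,80,170,225)}.items():
    im=robot.get_image(n); cv2.imwrite(f'pics/d_{n}.png',im)
    im=cv2.resize(im[y:y+h,x:x+w],None,fx=2.35,fy=2.35,interpolation=cv2.INTER_CUBIC)
    for t,col in((40,(255,0,0)),(45,(0,255,0)),(50,(0,0,255))):
        B,R=handle(572,28,np.radians(5.7),np.radians(t)); q=((proj(d[n],B[:8])-[x,y]+.5)*2.35).astype(int)
        for i,j in((0,1),(2,3),(4,5),(6,7),(1,5),(3,7),(0,4),(2,6)):
            if i in(0,2) or t==45: cv2.line(im,tuple(map(int,q[i])),tuple(map(int,q[j])),col,1)
    o.append(im)
cv2.imwrite('pics/d.png',np.hstack(o))
E
```

```text
4.2667 p [637.165  32.121 177.844] F [-4.41  -0.613  8.57 ] w 35.31446596049013
[[-0.953 -0.098 -0.288]
 [-0.092  0.995 -0.036]
 [ 0.29  -0.008 -0.957]] [-1.652 39.788 -6.33  77.321  4.137 79.997 87.132]
```

View pics/d.png

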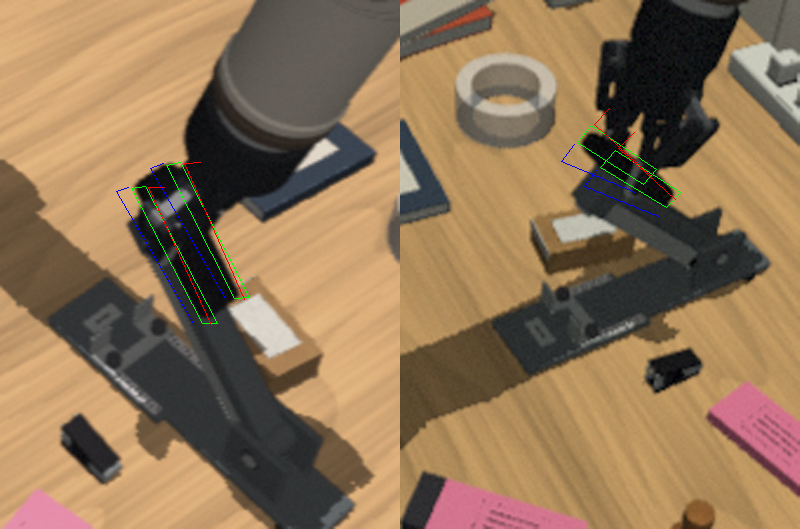

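The ears of the stop are now visible, and in the side view the handle follows the green 45° model. Releasing and backing off along the tool axis.

Emit:
drive_tool:
  plan:
    - {"delta_pos": [0, 0, 0], "rotation": [0, 0, 0], "fingers": 85}
    - {"delta_pos": [0, 0, 0], "rotation": [0, 0, 0], "fingers": 85}
    - {"delta_pos": [0, 0, 0], "rotation": [0, 0, 0], "fingers": 85}
    - {"delta_pos": [0, 0, 0], "rotation": [0, 0, 0], "fingers": 85}
    - {"delta_pos": [6, 0.7, 19], "rotation": [0, 0, 0], "fingers": 85}
    - {"delta_pos": [9, 1.1, 29], "rotation": [0, 0, 0], "fingers": 85}
    - {"delta_pos": [9, 1.1, 29], "rotation": [0, 0, 0], "fingers": 85}
    - {"delta_pos": [0, 0, 15], "rotation": [0, 0, 0], "fingers": 85}

```text
clock: 5.03
ee_pos: [655.9, 34.5, 265.8]
eef_rot: [[-0.95, -0.102, -0.294], [-0.095, 0.995, -0.039], [0.297, -0.009, -0.955]]
wrist_force: [0.4, -0.2, 0.9]
gripper_width: 85.2
```

Emit:
drive_tool:
  plan:
    - {"delta_pos": [0, -35, 8], "rotation": [0.003, -0.0297, -0.0085], "fingers": 85}
    - {"delta_pos": [-8, -37, 4], "rotation": [0.003, -0.0297, -0.0085], "fingers": 85}
    - {"delta_pos": [-18, -34, 0], "rotation": [0.003, -0.0297, -0.0085], "fingers": 85}
    - {"delta_pos": [-20, -32, -8], "rotation": [0.003, -0.0297, -0.0085], "fingers": 85}
    - {"delta_pos": [-20, -32, -8], "rotation": [0.003, -0.0297, -0.0085], "fingers": 85}
    - {"delta_pos": [-20, -32, -8], "rotation": [0.003, -0.0297, -0.0085], "fingers": 85}
    - {"delta_pos": [-20, -32, -8], "rotation": [0.003, -0.0297, -0.0085], "fingers": 85}
    - {"delta_pos": [-20, -32, -8], "rotation": [0.003, -0.0297, -0.0085], "fingers": 85}
    - {"delta_pos": [-20, -32, -8], "rotation": [0.003, -0.0297, -0.0085], "fingers": 85}
    - {"delta_pos": [-20, -32, -8], "rotation": [0.003, -0.0297, -0.0085], "fingers": 85}
    - {"delta_pos": [-20, -16, -8], "rotation": [0, 0, 0], "fingers": 85}
    - {"delta_pos": [0, 0, 0], "rotation": [0, 0, 0], "fingers": 85}

```text
clock: 6.03
ee_pos: [457.7, -318.2, 217.5]
eef_rot: [[-0.999, -0.023, 0.027], [-0.023, 1.0, -0.002], [-0.027, -0.003, -1.0]]
wrist_force: [-0.5, -0.1, -1.3]
gripper_width: 85.4
```

```bash
python3 - <<'E'
from fit import *
import pickle
s=st(); C=cal('wrist'); im=robot.get_image('wrist'); cv2.imwrite('pics/e.png',im); pickle.dump(C,open('e.pkl','wb'))
a=robot.get_image('scene'); cv2.imwrite('pics/e_scene.png',a); cv2.imwrite('pics/e_side.png',robot.get_image('side'))
E
```

```text
6.0333 p [ 457.719 -318.226  217.527] F [-0.486 -0.083 -1.285] w 85.40602745506582
[[-0.999 -0.023  0.027]
 [-0.023  1.    -0.002]
 [-0.027 -0.003 -1.   ]] [ 31.964  17.367   0.666 105.095  -1.115  56.141 124.551]
```

View pics/e.png

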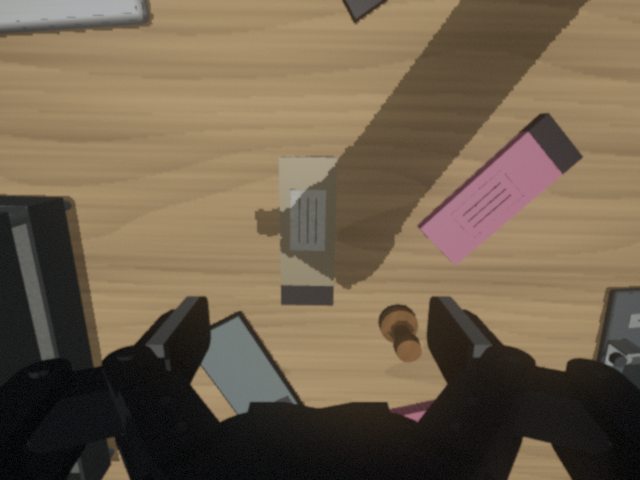

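The pad is centred at (307,230) with its tape end towards (307,295). The stamp is at (400,330) and the phone at (245,360), both near the tape end, so the rear-half grasp is free.

```bash
python3 - <<'E'
from fit import *
import pickle
np.set_printoptions(precision=1,suppress=True)
C=pickle.load(open('e.pkl','rb'))
p=ray(C,[(279,157),(335.5,156),(333.5,304.5),(281,305)],14)[:,:2]
print(p,[np.linalg.norm(p[i]-p[(i+1)%4]) for i in range(4)],p.mean(0),'yaw',np.degrees(np.arctan2(*(p[2:].mean(0)-p[:2].mean(0))[::-1])))
print('stamp foot',ray(C,[(397,322)],5))
E
```

```text
[[ 411.8 -355.5]
 [ 409.6 -303.8]
 [ 559.7 -300.2]
 [ 561.7 -354.5]] [np.float64(51.77271350023786), np.float64(150.07617884623812), np.float64(54.35944490572085), np.float64(149.8652721283067)] [ 485.7 -328.5] yaw 0.8816976891558597
stamp foot [[ 583.2 -230.5    5. ]]
```

Emit:
drive_tool:
  plan:
    - {"delta_pos": [2, -1.6, -29], "rotation": [0, 0.009, 0], "fingers": 85}
    - {"delta_pos": [2, -1.6, -29], "rotation": [0, 0.009, 0], "fingers": 85}
    - {"delta_pos": [2, -1.6, -29], "rotation": [0, 0.009, 0], "fingers": 85}
    - {"delta_pos": [2, -1.6, -29], "rotation": [0, 0, 0], "fingers": 85}
    - {"delta_pos": [2, -1.6, -29], "rotation": [0, 0, 0], "fingers": 85}
    - {"delta_pos": [2, -1.6, -25], "rotation": [0, 0, 0], "fingers": 85}
    - {"delta_pos": [1, -1, -16], "rotation": [0, 0, 0], "fingers": 85}
    - {"delta_pos": [0, 0, 0], "rotation": [0, 0, 0], "fingers": 85}

```text
clock: 6.85
ee_pos: [500.4, -307.2, 32.5]
eef_rot: [[-0.998, -0.064, 0.028], [-0.064, 0.998, -0.0], [-0.027, -0.002, -1.0]]
wrist_force: [-0.2, 0.9, 0.1]
gripper_width: 84.9
```

Emit:
drive_tool:
  plan:
    - {"delta_pos": [-10, -7, 0], "rotation": [0, 0.01, -0.016], "fingers": 85}
    - {"delta_pos": [-10, -7, 0], "rotation": [0, 0.01, -0.016], "fingers": 85}
    - {"delta_pos": [-10, -7, 0], "rotation": [0, 0.01, -0.016], "fingers": 85}
    - {"delta_pos": [0, 0, 0], "rotation": [0, 0, 0], "fingers": 85}
    - {"delta_pos": [0, 0, 0], "rotation": [0, 0, 0], "fingers": 85}

```text
clock: 7.27
ee_pos: [473.3, -326.6, 36.2]
eef_rot: [[-1.0, -0.019, -0.0], [-0.019, 1.0, -0.001], [0.0, -0.001, -1.0]]
wrist_force: [0.4, -0.4, -0.4]
gripper_width: 84.9
```

Emit:
drive_tool:
  plan:
    - {"delta_pos": [-1, -1, -10], "rotation": [0, 0, 0], "fingers": 85}
    - {"delta_pos": [-1, -1, -10], "rotation": [0, 0, 0], "fingers": 85}
    - {"delta_pos": [-1, -1, -10], "rotation": [0, 0, 0], "fingers": 85}
    - {"delta_pos": [0, 0, 0], "rotation": [0, 0, 0], "fingers": 75}
    - {"delta_pos": [0, 0, 0], "rotation": [0, 0, 0], "fingers": 68}

```text
clock: 7.68
ee_pos: [471.2, -332.0, 5.9]
eef_rot: [[-1.0, -0.017, 0.005], [-0.017, 1.0, -0.004], [-0.005, -0.004, -1.0]]
wrist_force: [0.2, 0.2, 0.7]
gripper_width: 67.9
```

Emit:
drive_tool:
  plan:
    - {"delta_pos": [0, 1.5, -3], "rotation": [0, 0, 0], "fingers": 66}
    - {"delta_pos": [0, 1.5, -3], "rotation": [0, 0, 0], "fingers": 64}
    - {"delta_pos": [0, 0, 0], "rotation": [0, 0, 0], "fingers": 62}

```text
clock: 7.93
ee_pos: [470.8, -328.0, -1.6]
eef_rot: [[-1.0, -0.017, 0.003], [-0.017, 1.0, -0.003], [-0.003, -0.003, -1.0]]
wrist_force: [0.0, 0.5, -0.2]
gripper_width: 62.1
```

Emit:
drive_tool:
  plan:
    - {"delta_pos": [0, 0, 0.5], "rotation": [0, 0, 0], "fingers": 45}
    - {"delta_pos": [0, 0, 0], "rotation": [0, 0, 0], "fingers": 40}
    - {"delta_pos": [0, 0, 0], "rotation": [0, 0, 0], "fingers": 40}
    - {"delta_pos": [0, 0, 0], "rotation": [0, 0, 0], "fingers": 40}
    - {"delta_pos": [0, 0, 0], "rotation": [0, 0, 0], "fingers": 40}
  newtons: 70

```text
clock: 8.35
ee_pos: [471.4, -327.7, -0.4]
eef_rot: [[-1.0, -0.018, 0.004], [-0.018, 1.0, -0.003], [-0.004, -0.003, -1.0]]
wrist_force: [-0.8, -0.4, -1.4]
gripper_width: 52.1
```

Emit:
drive_tool:
  plan:
    - {"delta_pos": [0, 0, 8], "rotation": [0, 0, 0], "fingers": 40}
    - {"delta_pos": [-3, 0, 16], "rotation": [0, 0, 0], "fingers": 40}
    - {"delta_pos": [-12, 0, 20], "rotation": [0, 0, 0], "fingers": 40}
    - {"delta_pos": [-12, 0, 20], "rotation": [0, 0, 0], "fingers": 40}
    - {"delta_pos": [-12, 0, 20], "rotation": [0, 0, 0], "fingers": 40}
    - {"delta_pos": [0, 0, 0], "rotation": [0, 0, 0], "fingers": 40}

```text
clock: 8.85
ee_pos: [430.0, -325.6, 86.7]
eef_rot: [[-1.0, -0.02, 0.0], [-0.02, 1.0, -0.0], [-0.0, -0.0, -1.0]]
wrist_force: [-0.2, -1.6, -2.1]
gripper_width: 51.7
```

```bash
python3 - <<'E'
from fit import *
st(); im=robot.get_image('wrist'); cv2.imwrite('pics/f_w.png',im)
d=cv2.imread('pics/e_scene.png');b=cv2.imread('pics/e_side.png')
def c(im,x,y,w,h,W,H): return cv2.resize(im[y:y+h,x:x+w],(W,H),interpolation=cv2.INTER_CUBIC)
cv2.imwrite('pics/f.png',np.hstack([c(d,320,190,150,190,400,507),c(b,320,130,140,120,400,343).copy() if 0 else np.vstack([c(b,320,120,140,125,400,357),c(im,240,150,200,75,400,150)])]))
E
```

```text
8.85 p [ 429.985 -325.613   86.693] F [-0.245 -1.643 -2.09 ] w 51.70941415892099
[[-1.   -0.02  0.  ]
 [-0.02  1.   -0.  ]
 [-0.   -0.   -1.  ]] [ 33.726  26.643   0.688 111.893  -0.471  41.45  125.851]
```

View pics/f.png

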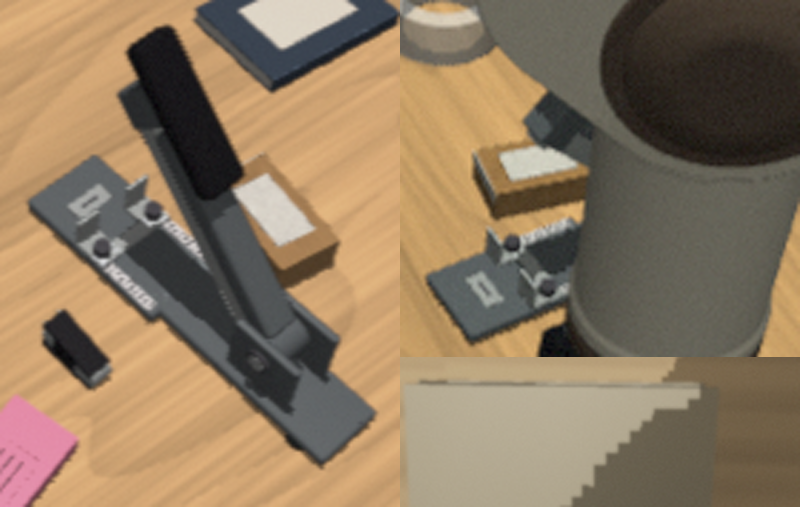

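The scene view shows the arm standing raised and both ears about 45-50 mm behind the base's front edge. The pad is held. Moving to the pre-insertion point.

Emit:
drive_tool:
  plan:
    - {"delta_pos": [0, 20, 0], "rotation": [0, 0, 0.008], "fingers": 40}
    - {"delta_pos": [-3, 34, 0], "rotation": [0, 0, 0.008], "fingers": 40}
    - {"delta_pos": [-3, 34, 0], "rotation": [0, 0, 0.008], "fingers": 40}
    - {"delta_pos": [-3, 34, 0], "rotation": [0, 0, 0.008], "fingers": 40}
    - {"delta_pos": [-3, 34, 0], "rotation": [0, 0, 0.008], "fingers": 40}
    - {"delta_pos": [-1, 34, 0], "rotation": [0, 0, 0.008], "fingers": 40}
    - {"delta_pos": [-1, 34, -3], "rotation": [0, 0, 0.008], "fingers": 40}
    - {"delta_pos": [0, 34, -3], "rotation": [0, 0, 0.008], "fingers": 40}
    - {"delta_pos": [0, 34, -3], "rotation": [0, 0, 0.008], "fingers": 40}
    - {"delta_pos": [0, 20, -3], "rotation": [0, 0, 0.008], "fingers": 40}
    - {"delta_pos": [0, 0, 0], "rotation": [0, 0, 0], "fingers": 40}
    - {"delta_pos": [0, 0, 0], "rotation": [0, 0, 0], "fingers": 40}

```text
clock: 9.9
ee_pos: [417.3, 0.9, 70.1]
eef_rot: [[-0.994, -0.105, 0.006], [-0.105, 0.994, -0.001], [-0.006, -0.002, -1.0]]
wrist_force: [0.3, -0.2, -0.8]
gripper_width: 51.9
```

Emit:
drive_tool:
  plan:
    - {"delta_pos": [0, 3.5, -12], "rotation": [0, 0.003, -0.002], "fingers": 40}
    - {"delta_pos": [0, 3.5, -12], "rotation": [0, 0.003, -0.002], "fingers": 40}
    - {"delta_pos": [0, 3, -12], "rotation": [0, 0, 0], "fingers": 40}
    - {"delta_pos": [0, 0, -10], "rotation": [0, 0, 0], "fingers": 40}
    - {"delta_pos": [0, 0, 0], "rotation": [0, 0, 0], "fingers": 40}
    - {"delta_pos": [0, 0, 0], "rotation": [0, 0, 0], "fingers": 40}

```text
clock: 10.4
ee_pos: [419.7, 7.5, 21.5]
eef_rot: [[-0.995, -0.096, 0.001], [-0.096, 0.995, -0.002], [-0.001, -0.002, -1.0]]
wrist_force: [0.4, -0.6, -1.8]
gripper_width: 52.4
```

```bash
python3 - <<'E'
from fit import *
import pickle
d=pickle.load(open('a.pkl','rb')); s=st(); o=[]
p=np.array(s['ee_pos']); X=-np.array(s['eef_rot'])[:,0]; Y=np.array(s['eef_rot'])[:,1]; Z=np.array([0,0,1.])
yaw=np.radians(5.7); sx=np.array([np.cos(yaw),np.sin(yaw),0]); sy=np.array([-sx[1],sx[0],0]); an=np.array([570,26.5,0])
for n,(x,y,w,h) in {'scene':(280,190,170,170),'side':(260,120,170,170)}.items():
    im=robot.get_image(n); cv2.imwrite(f'pics/g_{n}.png',im); k=2.35
    im=cv2.resize(im[y:y+h,x:x+w],None,fx=k,fy=k,interpolation=cv2.INTER_CUBIC)
    def L(a,col):
        q=((proj(d[n],a)-[x,y]+.5)*k).astype(np.int32); cv2.polylines(im,[q.reshape(-1,1,2)],True,col,1)
    L([p+X*u+Y*v+Z*14.4 for u,v in((90,-27),(90,27),(-60,27),(-60,-27))],(0,255,0))
    L([an+sx*u+sy*v+14*Z for u,v in((-34,-37),(-34,37),(0,37),(0,-37))],(0,0,255))
    L([an+sx*18+sy*v+Z*z for v,z in((15,14),(36,14),(36,41),(15,41))],(255,0,0))
    L([an+sx*18+sy*v+Z*z for v,z in((-15,14),(-36,14),(-36,41),(-15,41))],(255,0,0))
    o.append(im)
cv2.imwrite('pics/g.png',np.hstack(o))
E
```

```text
10.4 p [419.715   7.55   21.511] F [ 0.446 -0.615 -1.818] w 52.36153532070262
[[-0.995 -0.096  0.001]
 [-0.096  0.995 -0.002]
 [-0.001 -0.002 -1.   ]] [ -0.706  25.126  -4.706 129.079   4.878  25.895  86.132]
```

View pics/g.png

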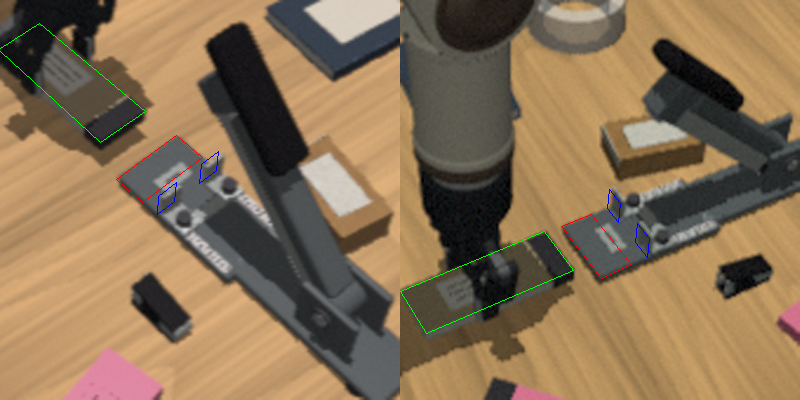

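The overlay (green pad, red base front, blue ears at +18) agrees with both views to about 1-2 px. Going in.

Emit:
drive_tool:
  plan:
    - {"delta_pos": [0, 4, 0], "rotation": [0, 0, 0.003], "fingers": 40}
    - {"delta_pos": [10, 1, -1], "rotation": [0, 0, 0], "fingers": 40}
    - {"delta_pos": [13, 1.3, -1], "rotation": [0, 0, 0], "fingers": 40}
    - {"delta_pos": [13, 1.3, -1], "rotation": [0, 0, 0], "fingers": 40}
    - {"delta_pos": [10, 1, 0], "rotation": [0, 0, 0], "fingers": 40}
    - {"delta_pos": [0, 0, 0], "rotation": [0, 0, 0], "fingers": 40}
    - {"delta_pos": [0, 0, 0], "rotation": [0, 0, 0], "fingers": 40}

```text
clock: 11.08
ee_pos: [473.6, 16.5, 22.5]
eef_rot: [[-0.995, -0.097, 0.01], [-0.097, 0.995, -0.002], [-0.01, -0.003, -1.0]]
wrist_force: [-0.3, 0.2, -0.9]
gripper_width: 52.2
```

Emit:
drive_tool:
  plan:
    - {"delta_pos": [5, 0.6, -2], "rotation": [0, 0.005, 0.001], "fingers": 40}
    - {"delta_pos": [5, 0.5, -2], "rotation": [0, 0.005, 0.001], "fingers": 40}
    - {"delta_pos": [0, 0, -2], "rotation": [0, 0, 0], "fingers": 40}
    - {"delta_pos": [0, 0, 0], "rotation": [0, 0, 0], "fingers": 40}
    - {"delta_pos": [0, 0, 0], "rotation": [0, 0, 0], "fingers": 40}

```text
clock: 11.5
ee_pos: [483.8, 17.6, 16.3]
eef_rot: [[-0.995, -0.1, -0.001], [-0.1, 0.995, -0.002], [0.001, -0.002, -1.0]]
wrist_force: [-0.1, -0.1, -1.6]
gripper_width: 51.9
```

Emit:
drive_tool:
  plan:
    - {"delta_pos": [0, 0.2, -1.2], "rotation": [0, 0, 0], "fingers": 40}
    - {"delta_pos": [0, 0, -1], "rotation": [0, 0, 0], "fingers": 40}
    - {"delta_pos": [0, 0, 0], "rotation": [0, 0, 0], "fingers": 40}
    - {"delta_pos": [0, 0, 0], "rotation": [0, 0, 0], "fingers": 40}

```text
clock: 11.83
ee_pos: [482.7, 17.7, 13.6]
eef_rot: [[-0.995, -0.099, -0.002], [-0.099, 0.995, -0.002], [0.003, -0.002, -1.0]]
wrist_force: [0.9, -0.2, 0.1]
gripper_width: 52.2
```

Emit:
drive_tool:
  plan:
    - {"delta_pos": [3, 0.3, 0.1], "rotation": [0, 0, 0], "fingers": 40}
    - {"delta_pos": [3, 0.3, 0], "rotation": [0, 0, 0], "fingers": 40}
    - {"delta_pos": [3, 0.3, 0], "rotation": [0, 0, 0], "fingers": 40}
    - {"delta_pos": [0, 0, 0], "rotation": [0, 0, 0], "fingers": 40}
    - {"delta_pos": [0, 0, 0], "rotation": [0, 0, 0], "fingers": 40}

```text
clock: 12.25
ee_pos: [492.5, 18.6, 13.9]
eef_rot: [[-0.995, -0.099, -0.003], [-0.099, 0.995, -0.002], [0.003, -0.002, -1.0]]
wrist_force: [-0.5, -0.3, -1.3]
gripper_width: 52.2
```

Emit:
drive_tool:
  plan:
    - {"delta_pos": [2, 0.2, -0.4], "rotation": [0, 0, 0], "fingers": 40}
    - {"delta_pos": [1.5, 0.2, -0.2], "rotation": [0, 0, 0], "fingers": 40}
    - {"delta_pos": [0, 0, 0], "rotation": [0, 0, 0], "fingers": 40}
    - {"delta_pos": [0, 0, 0], "rotation": [0, 0, 0], "fingers": 40}

```text
clock: 12.58
ee_pos: [496.1, 19.0, 13.3]
eef_rot: [[-0.995, -0.099, -0.003], [-0.099, 0.995, -0.002], [0.003, -0.002, -1.0]]
wrist_force: [-0.6, -0.4, 1.2]
gripper_width: 52.1
```

Resting lightly on the base (Fz +1.2). Small steps to contact.

Emit:
drive_tool:
  plan:
    - {"delta_pos": [1.5, 0.15, 0], "rotation": [0, 0, 0], "fingers": 40}
    - {"delta_pos": [1, 0.1, 0], "rotation": [0, 0, 0], "fingers": 40}
    - {"delta_pos": [0, 0, 0], "rotation": [0, 0, 0], "fingers": 40}
    - {"delta_pos": [0, 0, 0], "rotation": [0, 0, 0], "fingers": 40}

```text
clock: 12.92
ee_pos: [498.2, 19.2, 13.3]
eef_rot: [[-0.995, -0.099, -0.004], [-0.099, 0.995, -0.002], [0.004, -0.002, -1.0]]
wrist_force: [-1.6, -0.0, 0.6]
gripper_width: 51.9
```

Emit:
drive_tool:
  plan:
    - {"delta_pos": [1, 0.1, 0], "rotation": [0, 0, 0], "fingers": 40}
    - {"delta_pos": [1, 0.1, 0], "rotation": [0, 0, 0], "fingers": 40}
    - {"delta_pos": [0, 0, 0], "rotation": [0, 0, 0], "fingers": 40}
    - {"delta_pos": [0, 0, 0], "rotation": [0, 0, 0], "fingers": 40}

```text
clock: 13.25
ee_pos: [500.4, 19.4, 13.3]
eef_rot: [[-0.995, -0.099, -0.004], [-0.099, 0.995, -0.002], [0.004, -0.002, -1.0]]
wrist_force: [0.1, 0.5, 0.7]
gripper_width: 52.0
```

Emit:
drive_tool:
  plan:
    - {"delta_pos": [1, 0.1, 0], "rotation": [0, 0, 0], "fingers": 40}
    - {"delta_pos": [1, 0.1, 0], "rotation": [0, 0, 0], "fingers": 40}
    - {"delta_pos": [1, 0.1, 0], "rotation": [0, 0, 0], "fingers": 40}

```text
clock: 13.5
ee_pos: [501.0, 19.5, 13.1]
eef_rot: [[-0.995, -0.099, -0.009], [-0.099, 0.995, -0.003], [0.009, -0.002, -1.0]]
wrist_force: [-3.9, -0.2, 6.1]
gripper_width: 51.9
```

Emit:
drive_tool:
  plan:
    - {"delta_pos": [1, 0.1, 0], "rotation": [0, 0, 0], "fingers": 40}
    - {"delta_pos": [1, 0.1, 0], "rotation": [0, 0, 0], "fingers": 40}

```text
clock: 13.67
ee_pos: [501.0, 19.5, 13.2]
eef_rot: [[-0.995, -0.099, -0.013], [-0.099, 0.995, -0.004], [0.013, -0.002, -1.0]]
wrist_force: [-5.2, -0.1, 4.0]
gripper_width: 52.1
```

Emit:
drive_tool:
  plan:
    - {"delta_pos": [1.0, 0.1, 0.3], "rotation": [0.001, -0.012, 0], "fingers": 40}
    - {"delta_pos": [1.5, 0.15, 0.2], "rotation": [0.001, -0.01, 0], "fingers": 40}
    - {"delta_pos": [1.5, 0.15, 0.1], "rotation": [0.001, -0.01, 0], "fingers": 40}

```text
clock: 13.92
ee_pos: [501.2, 19.5, 12.7]
eef_rot: [[-0.995, -0.099, 0.013], [-0.099, 0.995, -0.001], [-0.013, -0.002, -1.0]]
wrist_force: [-4.7, -0.2, 3.4]
gripper_width: 52.1
```

Emit:
drive_tool:
  plan:
    - {"delta_pos": [2, 0.2, 0.5], "rotation": [0, 0.007, 0], "fingers": 40}
    - {"delta_pos": [2.2, 0.2, 0.4], "rotation": [0, 0, 0], "fingers": 40}

```text
clock: 14.08
ee_pos: [501.1, 19.6, 12.7]
eef_rot: [[-0.995, -0.098, -0.001], [-0.098, 0.995, -0.002], [0.002, -0.002, -1.0]]
wrist_force: [-7.4, 0.4, 5.0]
gripper_width: 52.1
```

Emit:
drive_tool:
  plan:
    - {"delta_pos": [2.8, 0.28, 1.0], "rotation": [0, -0.004, 0], "fingers": 40}
    - {"delta_pos": [3, 0.3, 0.8], "rotation": [0, -0.005, 0], "fingers": 40}

```text
clock: 14.25
ee_pos: [501.1, 19.6, 13.0]
eef_rot: [[-0.995, -0.098, -0.004], [-0.098, 0.995, -0.003], [0.004, -0.002, -1.0]]
wrist_force: [-8.1, -0.6, 2.5]
gripper_width: 52.0
```

Emit:
drive_tool:
  plan:
    - {"delta_pos": [3.6, 0.36, 0.5], "rotation": [0, -0.007, 0], "fingers": 40}
    - {"delta_pos": [3.7, 0.37, 0.4], "rotation": [0, -0.006, 0], "fingers": 40}

```text
clock: 14.42
ee_pos: [501.1, 19.7, 12.5]
eef_rot: [[-0.995, -0.097, -0.006], [-0.097, 0.995, -0.004], [0.006, -0.004, -1.0]]
wrist_force: [-12.9, -1.0, 16.0]
gripper_width: 52.3
```

```bash
python3 - <<'E'
from h import *
np.set_printoptions(precision=2,suppress=True)
for i in range(16):
    im=robot.get_image('scene' if i%2 else 'side')
    cv2.imwrite(f"pics/h_{'scene' if i%2 else 'side'}.png",im)
    if i%3==0: s=robot.state(); print(s['clock'],np.array(s['ee_pos']),np.array(s['wrist_force']),np.array(s['eef_rot'])[:2,2],np.array(s['eef_rot'])[0,1])
E
```

```text
14.4667 [501.13  19.63  12.65] [-11.65  -0.24  10.9 ] [-0.01 -0.  ] -0.09694354386236363
14.6167 [501.12  19.65  12.64] [-12.34  -0.65  10.43] [-0.01 -0.  ] -0.09706053486555057
14.7667 [501.12  19.65  12.65] [-11.65  -0.83  11.02] [-0.01 -0.  ] -0.09701553612039744
14.9167 [501.11  19.68  12.64] [-12.7   -0.88  10.43] [-0.01 -0.  ] -0.09704504045129024
15.0667 [501.12  19.66  12.66] [-11.88   0.58  10.79] [-0.01 -0.  ] -0.09704331893482597
15.2167 [501.14  19.67  12.66] [-11.79  -0.97  10.35] [-0.01 -0.  ] -0.09704404100945198
```

Emit:
drive_tool:
  plan:
    - {"delta_pos": [3.2, 0.33, 1.6], "rotation": [0.001, -0.008, 0], "fingers": 40}
    - {"delta_pos": [3.4, 0.34, 1.5], "rotation": [0.001, -0.008, 0], "fingers": 40}

```text
clock: 15.38
ee_pos: [501.2, 19.8, 14.2]
eef_rot: [[-0.995, -0.096, -0.002], [-0.096, 0.995, -0.004], [0.002, -0.003, -1.0]]
wrist_force: [-7.1, -0.1, -0.3]
gripper_width: 52.3
```

```bash
cat > hold.py <<'E'
from h import *
np.set_printoptions(precision=3,suppress=True)
for i in range(8):
    im=robot.get_image('scene' if i%2 else 'side')
    cv2.imwrite(f"pics/h_{'scene' if i%2 else 'side'}.png",im)
    if i%3==1: s=robot.state(); print(s['clock'],np.array(s['ee_pos']),np.array(s['wrist_force']),np.array(s['eef_rot'])[:2,2],np.array(s['eef_rot'])[0,1])
E
python3 hold.py
```

```text
15.4833 [501.186  19.783  14.019] [-6.925 -0.344 -0.23 ] [-0.002 -0.003] -0.09644390860301706
15.6333 [501.18   19.759  13.898] [-8.299 -0.872  0.788] [-0.002 -0.004] -0.09646520948628945
15.7833 [501.158  19.759  13.853] [-8.022 -0.799  0.367] [-0.002 -0.004] -0.09637714236926535
```

Emit:
drive_tool:
  plan:
    - {"delta_pos": [4.3, 0.35, 1.0], "rotation": [0, -0.01, 0.002], "fingers": 40}

```text
clock: 15.87
ee_pos: [501.2, 19.7, 13.5]
eef_rot: [[-0.995, -0.098, -0.0], [-0.098, 0.995, -0.004], [0.001, -0.004, -1.0]]
wrist_force: [-10.5, -1.4, 1.2]
gripper_width: 52.2
```

```bash
python3 hold.py
```

```text
15.9667 [501.17   19.632  13.422] [-9.139 -0.153  1.133] [-0.    -0.004] -0.09787609877560387
16.1167 [501.183  19.649  13.437] [-9.41  -0.884  2.478] [-0.    -0.004] -0.09783454367662979
16.2667 [501.195  19.641  13.456] [-9.111 -1.145  1.245] [-0.    -0.004] -0.09781273842792694
```

Emit:
drive_tool:
  plan:
    - {"delta_pos": [4.9, 0.45, 1.2], "rotation": [0, -0.011, 0.001], "fingers": 40}

```text
clock: 16.35
ee_pos: [501.2, 19.6, 13.1]
eef_rot: [[-0.995, -0.098, 0.001], [-0.098, 0.995, -0.005], [-0.001, -0.005, -1.0]]
wrist_force: [-11.4, -0.7, 1.0]
gripper_width: 52.2
```

```bash
python3 hold.py; python3 - <<'E'
from h import *
o=[cv2.resize(cv2.imread(f'pics/h_{n}.png')[y:y+h,x:x+w],(400,400),interpolation=cv2.INTER_CUBIC) for n,(x,y,w,h) in {'scene':(315,190,140,140),'side':(290,120,140,140)}.items()]
cv2.imwrite('pics/h.png',np.hstack(o))
E
```

```text
16.45 [501.175  19.582  13.054] [-10.386  -0.517   2.615] [ 0.002 -0.005] -0.0982627574139031
16.6 [501.224  19.592  13.103] [-9.883 -0.268  1.1  ] [ 0.002 -0.005] -0.09819741219893077
16.75 [501.198  19.598  13.103] [-10.184  -0.88    1.521] [ 0.002 -0.005] -0.09818080513492086
```

View pics/h.png

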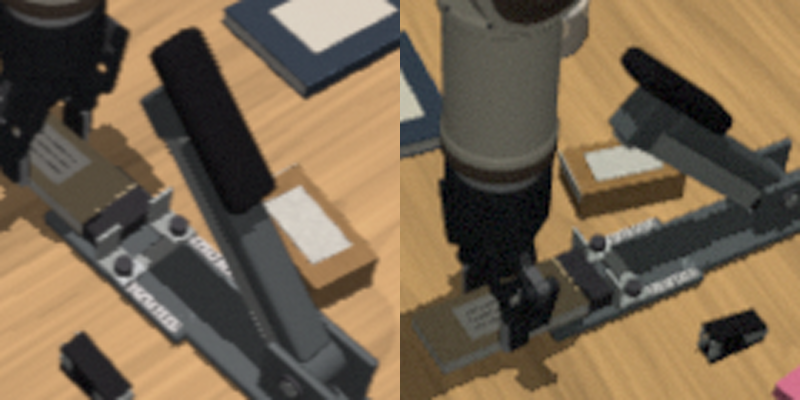

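Both tape corners meet the ears and the arm still stands raised; nothing else has moved. I'll make one overlay check of centring and level.

```bash
python3 - <<'E'
from h import *
import pickle
d=pickle.load(open('a.pkl','rb')); s=robot.state(); o=[]
p=np.array(s['ee_pos']); X=-np.array(s['eef_rot'])[:,0]; Y=np.array(s['eef_rot'])[:,1]; Z=np.array([0,0,1.]); X[2]=0
b=p+X*89.6; b[2]=14; print('bound end',b)
for n,(x,y,w,h) in {'scene':(310,210,80,120),'side':(285,195,100,75)}.items():
    im=cv2.imread(f'pics/h_{n}.png'); k=5 if n=='scene' else 4
    im=cv2.resize(im[y:y+h,x:x+w],None,fx=k,fy=k,interpolation=cv2.INTER_CUBIC)
    def L(a,col):
        q=((proj(d[n],a)-[x,y]+.5)*k).astype(np.int32); cv2.polylines(im,[q.reshape(-1,1,2)],True,col,1)
    L([b+X*u+Y*v+Z*14 for u,v in((0,-27),(0,27),(-150,27),(-150,-27))],(0,255,0))
    for g in(1,-1): L([b+g*Y*v+Z*z for v,z in((15,0),(36,0),(36,27),(15,27))],(255,128,0))
    L([b+X*u+Y*v for u,v in((-60,-37),(-60,37),(0,37),(0,-37))],(0,0,255))
    o.append(cv2.copyMakeBorder(im,0,600-im.shape[0],0,0,cv2.BORDER_CONSTANT))
cv2.imwrite('pics/i.png',np.hstack(o))
E
```

```text
bound end [590.36454776  28.39541597  14.        ]
```

View pics/i.png

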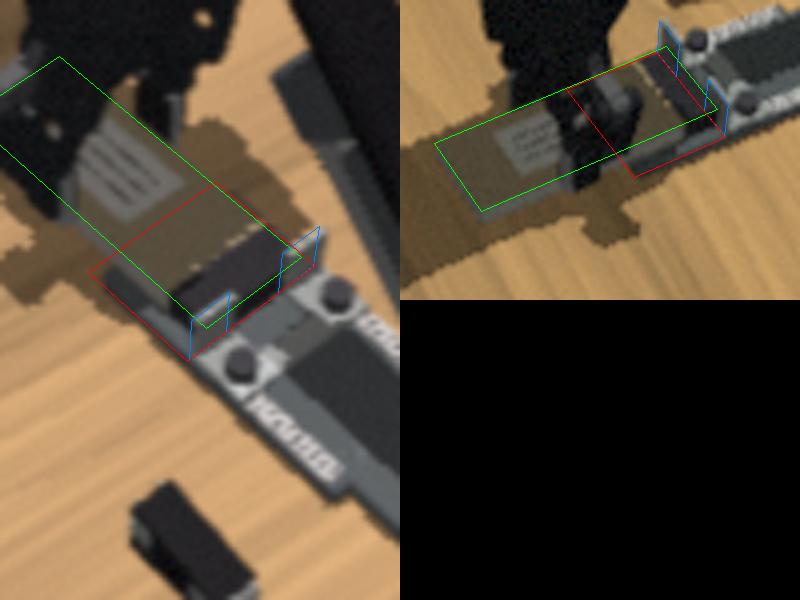

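The modelled ears and pad overlie the real ones: in the side view the tape line runs (635,65)-(685,125) against a modelled (632,61)-(683,124). The pad is centred, level and against both ears. Handing in.

```bash
python3 - <<'E'
from h import *
st(); print(robot.job_done()); st()
E
```

```text
16.75 p [501.198  19.598  13.103] F [-10.184  -0.88    1.521] w 51.81817574413211
[[-0.995 -0.098  0.002]
 [-0.098  0.995 -0.005]
 [-0.001 -0.005 -1.   ]] [ -1.938  31.381  -4.334 118.255   5.054  30.475  85.638]
the job is handed in; nothing more can be done
None
the job is handed in; nothing more can be done
```

The job is handed in at 16.75 s, still holding the pad and pressing it against the stop. I raised the stapler's arm to about 45° and left it standing. I then picked up the kraft pad, put its taped end into the throat label side up, and pushed it against both ears.

**Last checks**
- **Push:** steady at about 10 N (9.9–10.4 N over 0.4 s), with about 1.5 N resting on the base. Base friction is probably under 1 N of that.
- **Level and square:** the tool was within about 0.3° of level. Its heading was 5.6°, against a stapler axis I measured at about 5.7°.
- **Stop:** the contact point stayed at x = 501.0–501.2 mm throughout the pushing, so the stop did not shift.
- **Position:** in the last overlay the modelled pad and ears matched both camera views to about 1–2 px. The exception was the tape line on the right side of the scene view, which looked about 3 px off and was unclear. The notebook, staples box and remover looked undisturbed in the last crops; I did not re-check the tape, phone or stamp.

**Uncertain or off**
- **Arm angle:** it comes from geometry and the overlay, so it is good only to about 1–2°.
- **Pressure on the base:** for about a second while I set the push, it rose to about 11 N, peaking at 16 N.
- **Height:** the tool finished about 0.5 mm lower than at first contact, so the pad may have crept slightly in the grip.

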